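# Lay out a jeweller's soldering station

## Robot

A 6-joint arm with a two-finger parallel gripper is mounted at the origin on the work surface. World frame = base frame: x ahead of the robot, y to its left, z up, the work surface at z = 0. Lengths are in m, angles in rad, forces in N, time in s.
With the tool pointing down it reaches from about 0.35 to 0.925 m from the base axis. Payload 6.4 kg.
Tool frame: the origin (TCP) lies at the very end of the fingers, on their centre line; the grasp point (between the pads) lies 19 mm behind it; z points along the fingers, y is the direction in which the jaws open and shut (so a half turn about z gives the same grasp; the last joint's range is limited). The gripper opens to 85 mm and grips with 20 to 120 N. Pads are 22 mm wide; open, the fingers measure 114 mm over their backs; the gripper's body (76 mm by 85 mm) begins 54 mm behind the grasp point. The pads swing forward as they close: fully open they stand 13 mm farther back than shut.
Start: joints at [-1.496, 0.245, 1.558, -0, 1.339, -0.174], TCP at [0.16, -0.63, 0.211] pointing down, gripper open.
Joint ranges: [-3.13, 3.13], [-1.02, 2.26], [0.13, 2.54], [-0.95, 4.09], [0.21, 2.88], [-2.74, 2.74]. Speed limits (rad/s): [2.57, 2.57, 3.14, 3.14, 3.14, 3.14].

## Interface

Orientations are given as a rotation vector (axis times angle).
In Python, from plant import arm gives the robot as it stands. Calls block until the motion is done:
- arm.movep(position, orientation): joint-space move of the TCP to a pose.
- arm.move_straight(position, rot=None, vel=0.15): straight line of the TCP; rot=None keeps the orientation; vel is the mean speed in m/s.
- arm.set_joints(angles): joint-space move.
- arm.set_gripper(opening, grip_force=None): finger opening in m; grip_force is the grip in N (None keeps the last); returns when the fingers have stopped.
- arm.dwell(seconds).
- arm.solve_ik(position, orientation): joint angles nearest the present ones, or None.
- arm.sense(): the state.
- arm.capture(name): name is "side" or "top" or "wrist"; returns the picture (400x640x3 uint8, red, green, blue); there is no depth.
- arm.camera_model(name): a dict with "intrinsics" (3x3 intrinsics, pixels), "pose" (4x4, takes a point from camera to world coordinates). Camera axes: x right, y down, z forward; pixel columns grow to the right and rows downward; lengths in m; the calibration is good to about 2 mm. A picture is of the moment at which its call begins: read the wrist's pose just before it. camera_model takes no time and is no camera call; for the wrist camera it gives the pose at the moment of the call.
A pose or a line that the arm cannot do raises arm.MotionError and nothing moves.
- arm.close_job(): hands the job in, once; it reports no verdict.
Trained networks look in the newest picture that a camera, given by its name, has taken for a name from the list of things; names that differ only in an ending like _2 or _b are one class to them, and where a whole thing is asked for, a point or a joint stands for the part that bears it (a point fixed in the world has none). Each returns a list of dicts, best first, with "conf" (0 to 1); they miss things now and then, are a little off and sometimes report something else, mostly with a low value. They report only what shows in the picture. A call takes as long as a camera call. They do not tell look-alikes from the thing itself.
- arm.recognise(camera, label): "extent" ([left, top, width, height] in pixels, round what is visible of it).
- arm.masks_of(camera, label): "region" (400x640 bool, what is visible of it) and "extent" ([left, top, width, height] in pixels, round what is visible of it).
- arm.pinpoint(camera, label): "xy" ([column, row] in pixels: a listed point, or the origin of a listed thing).
The state is a dict: "t": time; "qpos": joint angles; "joint_vel": joint speeds; "joint_torque": joint torques, N m; "eef_pos": TCP position; "tcp_rot": TCP orientation; "ft_force": force on the tool from outside, world axes, zero at the start; "ft_torque": the same for the moment, N m; "grip_width": finger opening in m.
Only numpy, scipy, OpenCV 4.12 (cv2) and the standard library are available. Lean on these libraries where they do the work, as an engineer would, in place of code of your own. Each camera call takes 0.05 s, during which the arm holds its last target.

## Task

Set up the soldering station: lay the firebrick flat in the middle of the soldering board with its long side along the board's long side, and put the charcoal block flat on top of it, centred and pointing the same way. Stand the small dish on the board to the left of the firebrick as you see it from the robot, in line with the brick's middle and halfway between the brick's end and the board's left edge; stand the taller of the two lidded jars upright on the caddy, midway between its two cups. Set things down rather than drop them, and leave the shorter jar, the wash bottle and the pliers where they are.

Things in the scene. Friction and masses are not known exactly. Their poses are not given: they have to be found in the camera images.
- brick: firebrick: cream rectangular slab lying flat, 50 (its x) x 90 (its y, the long side) x 30 mm high, about 120 g; loose on the bench; origin at the centre of its underside, z up. A half turn about z makes no difference.
- charcoal: charcoal block: black rectangular slab lying flat, smaller than the firebrick, 40 (its x) x 70 (its y, the long side) x 22 mm high, about 50 g; loose on the bench; origin at the centre of its underside, z up. A half turn about z makes no difference.
- tall_jar: the taller lidded jar: upright round green glass jar with black lid, 40 mm in diameter, 65 mm high, about 120 g; loose on the bench; origin at the centre of its underside, z up.
- short_jar: the shorter lidded jar: same materials but squat, 54 mm in diameter and only 38 mm high; loose on the bench among the other things; to be left alone. Origin at the centre of its underside.
- dish: small round open dish of brown earthenware, straight-sided, 50 mm in outer diameter from 10 mm up to the rim (40 mm at the foot), 30 mm high, wall 4 mm, about 80 g; loose on the bench; origin at the centre of its underside, z up. It can be gripped across its outside.
- board: soldering board: dark grey rectangular slab fixed flat on the bench, 120 (its x) x 260 (its y, the long side) x 12 mm thick; origin at the centre of its underside (top face 12 mm above it). Its x points away from the robot and its y to the robot's left, turned by at most 0.2 rad.
- caddy: caddy: dark steel plate fixed flat on the bench, 80 (its x) x 210 (its y) x 6 mm thick, with a fixed white open cup near each end (56 mm diameter, centred at y = +72 and -72 mm, rims 46 mm above the bench); the 88 mm between them is empty. Origin: centre of the plate's underside. Its x points away from the robot, its y to the robot's left, turned by at most 0.3 rad.
- wash_bottle: white plastic wash bottle with a blue cap, 60 mm in diameter, 170 mm tall, standing loose far left of the work; to be left alone. Origin at the centre of its underside.
- pliers: small pliers with blue handles, about 165 mm long and 14 mm high, lying loose far right of the work; to be left alone. Origin near the pivot, at the underside, its x along the jaws.
Things that resemble listed ones, but are neither listed nor needed, are in the scene too. What is shaped like the tall_jar but pink or red is not meant. Several things have the shape of the charcoal; the one meant has the colours described above.

How it is judged:
By the outcome, as a careful person would: the job done as asked, in the order asked, and still so for the second after the job is handed in, with the robot touching nothing.
It also fails if it takes over 99 s, if anything falls off the work surface, if the arm or the gripper's body presses on something with over 40 N, if the wrist force passes 120 N, or if a joint passes its speed limit or range.

## Working session

There is one attempt and no reset: what is moved stays moved. The work goes in short steps, each a Python script; the robot and the scene stay as the last script left them, time stands still between calls to the robot, and variables do not carry over. Pictures are saved under pics/ and viewed, and the job is handed in when it is done.

```bash
mkdir -p pics; ls; python3 - <<'E'
from plant import arm
import cv2
for n in("top","side","wrist"):
    im=arm.capture(n); cv2.imwrite(f"pics/{n}0.png",im[:,:,::-1])
    m=arm.camera_model(n); print(n,m["intrinsics"].tolist(),m["pose"].round(3).tolist())
print(arm.sense()["t"])
E
```

```text
pics
top [[423.9121419653391, 0.0, 313.571868023917], [0.0, 423.9121419653391, 207.1428944747804], [0.0, 0.0, 1.0]] [[0.019, -0.995, 0.102, 0.368], [-1.0, -0.02, -0.013, 0.005], [0.015, -0.102, -0.995, 1.27], [0.0, 0.0, 0.0, 1.0]]
side [[428.34038419621913, 0.0, 320.99778967624513], [0.0, 428.34038419621913, 193.62439252602937], [0.0, 0.0, 1.0]] [[-0.734, -0.502, 0.458, -0.02], [-0.679, 0.546, -0.491, 0.573], [-0.004, -0.671, -0.741, 0.901], [0.0, 0.0, 0.0, 1.0]]
wrist [[355.625893499595, 0.0, 313.6677255530343], [0.0, 355.625893499595, 201.69778673110486], [0.0, 0.0, 1.0]] [[0.246, -0.933, -0.263, 0.227], [-0.969, -0.237, -0.066, -0.613], [-0.001, 0.271, -0.963, 0.373], [0.0, 0.0, 0.0, 1.0]]
0.15
```

View pics/top0.png

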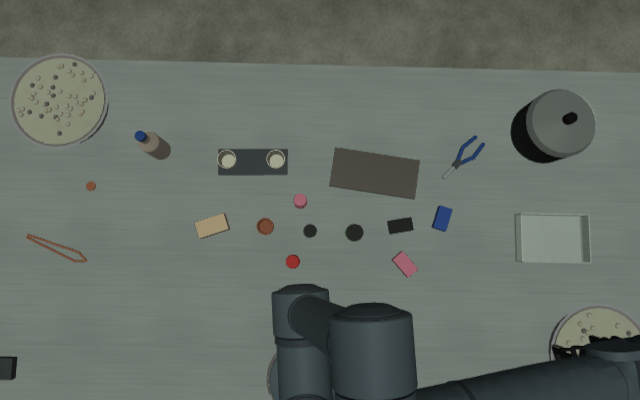

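View pics/side0.png

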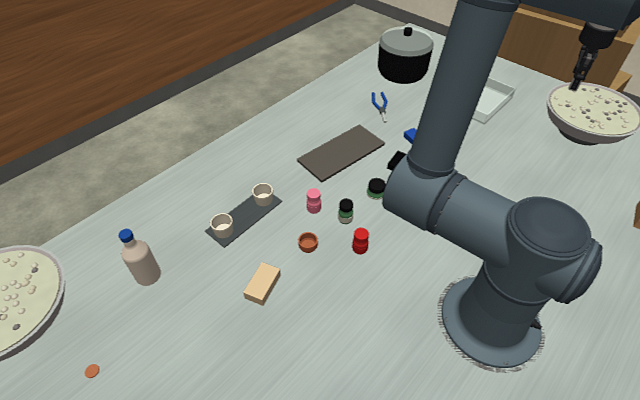

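The top view shows the brick at (212,225), dish (265,227), tall jar (310,231, the smaller lid), short jar (354,233), charcoal (400,226), caddy (253,162) and board (375,173). The pink, red and blue things are decoys. Next I'll get rough positions, then use the wrist camera for finer ones.

```bash
cat > h.py <<'E'
from plant import arm
import numpy as np, cv2
from scipy.spatial.transform import Rotation as R
def unproj(m,px,z):
    px=np.atleast_2d(np.array(px,float)); K=m["intrinsics"];P=m["pose"]
    d=np.c_[px,np.ones(len(px))]@np.linalg.inv(K).T@P[:3,:3].T
    o=P[:3,3]; s=(z-o[2])/d[:,2]
    return o+d*s[:,None]
def proj(m,X):
    X=np.atleast_2d(X);P=m["pose"]
    c=(X-P[:3,3])@P[:3,:3]; u=c@m["intrinsics"].T
    return u[:,:2]/u[:,2:]
def down(yaw):
    # tool z down; yaw = world direction angle of tool y axis (jaw direction)
    y=np.array([np.cos(yaw),np.sin(yaw),0]);z=np.array([0,0,-1.]);x=np.cross(y,z)
    return R.from_matrix(np.c_[x,y,z]).as_rotvec()
def tall(c,yaw): # best representation near robot
    pass
E
python3 - <<'E'
from h import *
m=arm.camera_model("top")
for n,p,z in [("brick",(212,225),.03),("dish",(265,227),.03),("tall",(310,231),.065),("short",(354,233),.038),("charc",(400,226),.022),("caddy",(253,162),.006),("board",(375,173),.012)]:
    print(n,unproj(m,p,z).round(3))
s=arm.sense();print(s["eef_pos"],s["tcp_rot"],R.from_rotvec(s["tcp_rot"]).as_matrix().round(2))
for yaw in np.arange(-3,3.2,.5):
    q=arm.solve_ik([.45,0.05,.33],down(yaw)); print(yaw,None if q is None else np.round(q,2))
E
```

```text
brick [[0.437 0.283 0.03 ]]
dish [[0.434 0.129 0.03 ]]
tall [[ 0.423 -0.003  0.065]]
short [[ 0.421 -0.131  0.038]]
charc [[ 0.445 -0.269  0.022]]
caddy [[0.631 0.174 0.006]]
board [[ 0.604 -0.195  0.012]]
[ 0.16003041 -0.62951187  0.21027724] [-3.11577284e+00 -3.89606558e-01 -1.34506873e-04] [[ 0.97  0.25 -0.  ]
 [ 0.25 -0.97  0.  ]
 [ 0.   -0.   -1.  ]]
-3.0 None
-2.5 [-0.14 -0.31  1.89 -0.    1.57  2.36]
-2.0 [-0.14 -0.31  1.89 -0.    1.57  1.86]
-1.5 [-0.14 -0.31  1.89 -0.    1.57  1.36]
-1.0 [-0.14 -0.31  1.89 -0.    1.57  0.86]
-0.5 [-0.14 -0.31  1.89  0.    1.57  0.36]
0.0 [-0.14 -0.31  1.89 -0.    1.57 -0.14]
0.5 [-0.14 -0.31  1.89  0.    1.57 -0.64]
1.0 [-0.14 -0.31  1.89 -0.    1.57 -1.14]
1.5 [-0.14 -0.31  1.89  0.    1.57 -1.64]
2.0 [-0.14 -0.31  1.89 -0.    1.57 -2.14]
2.5 [-0.14 -0.31  1.89 -0.    1.57 -2.64]
3.0 None
```

```bash
python3 - <<'E'
from h import *
import pickle
out={}
for i,p in enumerate([(.55,-.22,.30),(.55,.2,.30)]):
    arm.movep(p,down(-np.pi/2)); arm.dwell(.2)
    m=arm.camera_model("wrist"); im=arm.capture("wrist"); cv2.imwrite(f"pics/w{i}.png",im[:,:,::-1])
    det={}
    for n in (["board","charcoal","short_jar","tall_jar"] if i==0 else ["brick","dish","caddy","tall_jar"]):
        det[n]=arm.masks_of("wrist",n)
        print(i,n,[(round(d["conf"],2),np.round(d["extent"]).tolist()) for d in det[n]])
    out[i]=(m,im,det)
pickle.dump(out,open("v.pkl","wb")); print(arm.sense()["t"])
E
```

```text
0 board [(0.86, [182.0, 44.0, 222.0, 127.0])]
0 charcoal [(0.96, [419.0, 185.0, 54.0, 60.0]), (0.62, [331.0, 277.0, 54.0, 59.0])]
0 short_jar [(0.96, [226.0, 228.0, 44.0, 45.0])]
0 tall_jar [(0.92, [82.0, 168.0, 58.0, 44.0]), (0.77, [118.0, 231.0, 52.0, 46.0]), (0.65, [94.0, 292.0, 45.0, 35.0]), (0.62, [461.0, 0.0, 121.0, 121.0])]
1 brick [(0.76, [208.0, 212.0, 79.0, 62.0])]
1 dish [(0.86, [348.0, 221.0, 33.0, 44.0]), (0.68, [626.0, 219.0, 11.0, 35.0])]
1 caddy [(0.67, [244.0, 50.0, 181.0, 77.0]), (0.32, [346.0, 223.0, 33.0, 42.0])]
1 tall_jar [(0.92, [444.0, 230.0, 48.0, 49.0]), (0.86, [405.0, 291.0, 30.0, 50.0]), (0.82, [429.0, 171.0, 51.0, 40.0])]
4.6583
```

View pics/w0.png

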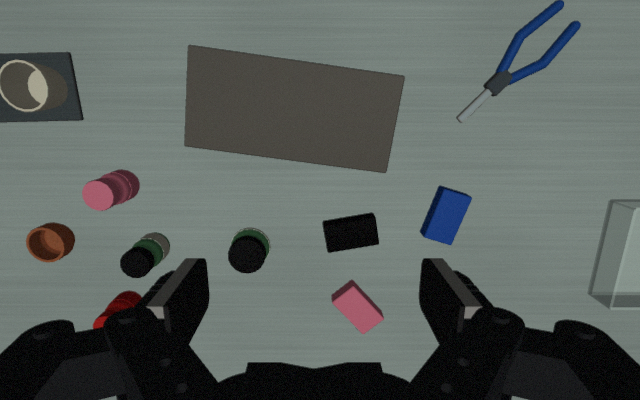

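View pics/w1.png

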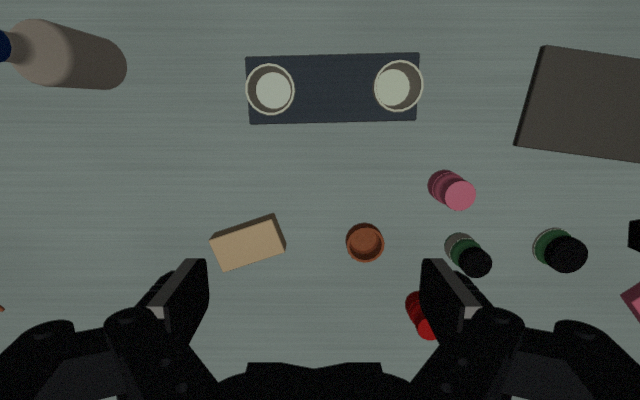

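```bash
cat > fit.py <<'E'
from h import *
from scipy.optimize import minimize
def seg(im,box,inner=None):
    x,y,w,h=box; pad=14
    gm=np.full(im.shape[:2],cv2.GC_BGD,np.uint8)
    gm[max(0,y-5):y+h+5,max(0,x-5):x+w+5]=cv2.GC_PR_FGD
    x0,y0,x1,y1=max(0,x-pad),max(0,y-pad),min(640,x+w+pad),min(400,y+h+pad)
    sub=np.ascontiguousarray(im[y0:y1,x0:x1,::-1]); g=np.ascontiguousarray(gm[y0:y1,x0:x1])
    cv2.grabCut(sub,g,None,np.zeros((1,65)),np.zeros((1,65)),6,cv2.GC_INIT_WITH_MASK)
    m=((g==1)|(g==3)).astype(np.uint8)
    n,l,s,_=cv2.connectedComponentsWithStats(m)
    k=1+np.argmax(s[1:,4]); m=(l==k).astype(np.uint8)
    c,_=cv2.findContours(m,cv2.RETR_EXTERNAL,cv2.CHAIN_APPROX_NONE); cv2.drawContours(m,c,-1,1,-1)
    out=np.zeros(im.shape[:2],np.uint8); out[y0:y1,x0:x1]=m
    return out
def boxpts(dx,dy,h,z0=0):
    return np.array([[a*dx/2,b*dy/2,z] for a in(-1,1) for b in(-1,1) for z in(z0,z0+h)])
def cyl(r,h,z0=0,r0=None,zr=0):
    t=np.linspace(0,2*np.pi,48,endpoint=False);c=np.c_[np.cos(t),np.sin(t)]
    lv=[(r,z0+h)]+([(r,z0)] if r0 is None else [(r,z0+zr),(r0,z0)])
    return np.vstack([np.c_[c*q,np.full(48,z)] for q,z in lv])
def poly(m,pts,p,z0=0):
    c,s=np.cos(p[2]),np.sin(p[2])
    X=pts@np.array([[c,s,0],[-s,c,0],[0,0,1]])+[p[0],p[1],z0]
    return cv2.convexHull(proj(m,X).astype(np.float32))
def fit(m,mask,pts,p0,sym=False,z0=0):
    ys,xs=np.nonzero(mask);pad=20;x0,y0=xs.min()-pad,ys.min()-pad;x1,y1=xs.max()+pad,ys.max()+pad
    x0,y0=max(x0,0),max(y0,0);S=4
    mk=cv2.resize(mask[y0:y1,x0:x1]*255,None,fx=S,fy=S,interpolation=cv2.INTER_LINEAR)
    mk=cv2.GaussianBlur((mk>127).astype(np.float32),(0,0),3)
    def cost(p):
        p=[p[0]/1e3,p[1]/1e3,0 if sym else p[2]/1e2]
        h=poly(m,pts,p,z0).reshape(-1,2); h=((h-[x0,y0]+.5)*S-.5)
        r=np.zeros(mk.shape,np.float32); cv2.fillPoly(r,[np.round(h*16).astype(np.int32)],1.,shift=4)
        return ((cv2.GaussianBlur(r,(0,0),3)-mk)**2).sum()/mk.sum()
    best=None
    for k in range(2):
        q=np.array([p0[0]*1e3,p0[1]*1e3,p0[2]*1e2]) if best is None else best.x
        sim=np.vstack([q]+[q+d for d in np.eye(3)*[8,8,15]])
        best=minimize(cost,q,method="Nelder-Mead",options=dict(initial_simplex=sim,maxiter=300,xatol=.02,fatol=1e-7))
    return np.array([best.x[0]/1e3,best.x[1]/1e3,0 if sym else best.x[2]/1e2]),best.fun
E
cat > run1.py <<'E'
from fit import *
import pickle
V=pickle.load(open("v.pkl","rb"))
L=[("board",0,(182,44,222,129),boxpts(.12,.26,.012),(.6,-.195,-.1),0),
("charcoal",0,(322,212,57,41),boxpts(.04,.07,.022),(.445,-.269,-1.4+np.pi),0),
("short_jar",0,(227,227,45,47),cyl(.027,.038),(.42,-.13,0),1),
("tall_jar",1,(444,231,50,48),cyl(.02,.065),(.42,0,0),1),
("tall_jar",0,(119,231,52,47),cyl(.02,.065),(.42,0,0),1),
("brick",1,(207,211,81,62),boxpts(.05,.09,.03),(.437,.283,-1.3+np.pi),0),
("dish",1,(345,221,41,43),cyl(.025,.03,0,.02,.01),(.434,.129,0),1),
("caddy",1,(244,50,178,77),boxpts(.08,.21,.006),(.63,.174,0),0)]
ov=[V[0][1][:,:,::-1].copy(),V[1][1][:,:,::-1].copy()]
res={}
for n,i,b,pts,p0,sym in L:
    m,im,_=V[i]; mk=seg(im,b); p,f=fit(m,mk,pts,p0,sym)
    print(n,i,p.round(4),round(f,3)); res.setdefault(n,p)
    c,_=cv2.findContours(mk,0,1); cv2.drawContours(ov[i],c,-1,(0,0,255),1)
    cv2.polylines(ov[i],[np.round(poly(m,pts,p)).astype(int)],True,(0,255,0),1)
pickle.dump(res,open("res.pkl","wb"))
for i in(0,1): cv2.imwrite(f"pics/o{i}.png",ov[i])
E
python3 run1.py
```

```text
board 0 [ 0.6074 -0.193  -0.1347] 0.001
charcoal 0 [ 0.4492 -0.2695  3.3177] 0.003
short_jar 0 [ 0.4275 -0.1332  0.    ] 0.057
tall_jar 1 [ 0.4278 -0.      0.    ] 0.064
tall_jar 0 [ 0.428  -0.0016  0.    ] 0.066
brick 1 [0.4377 0.2879 3.4884] 0.018
dish 1 [0.4391 0.132  0.    ] 0.004
caddy 1 [0.6345 0.1763 0.0241] 0.009
```

```bash
python3 -c "
import cv2,numpy as np
a=cv2.imread('pics/o0.png')[30:280,0:480];b=cv2.imread('pics/o1.png')[30:280,180:600]
b=cv2.copyMakeBorder(b,0,0,0,60,0)
cv2.imwrite('pics/oo.png',cv2.resize(np.vstack([a,b]),(576,600)))"
```

```text
(no output)
```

View pics/oo.png

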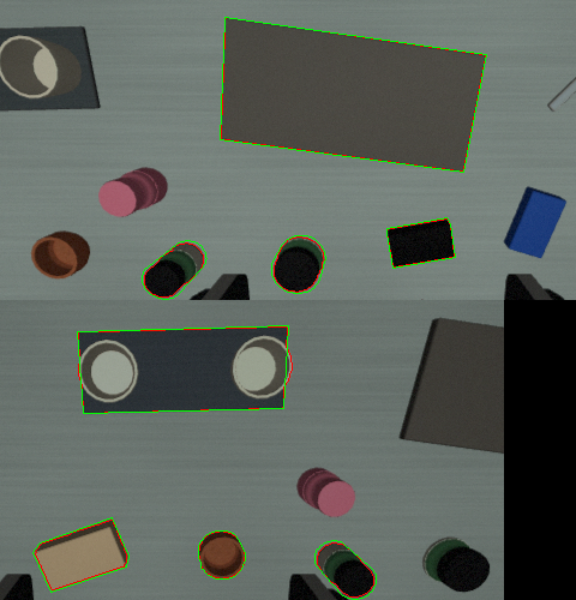

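Fits follow the outlines closely, and the two tall-jar estimates agree within 2 mm. Moving the brick first.

```bash
cat > pp.py <<'E'
from fit import *
import pickle
res=pickle.load(open("res.pkl","rb"))
B=res["board"];C=res["caddy"]
def w(a): return (a+np.pi/2)%np.pi-np.pi/2
def loc(P,dx,dy):
    c,s=np.cos(P[2]),np.sin(P[2]); return P[0]+c*dx-s*dy,P[1]+s*dx+c*dy
def st(tag):
    s=arm.sense(); print(tag,"t%.2f"%s["t"],s["eef_pos"].round(4),"F",np.round(s["ft_force"],1),"g%.4f"%s["grip_width"])
    return s
ZT=.14
def pick(x,y,yaw,zt,open_,force,zt_travel=ZT):
    r=down(w(yaw))
    arm.set_gripper(open_,20)
    arm.movep([x,y,zt_travel],r); arm.move_straight([x,y,zt],vel=.12); st("at")
    arm.set_gripper(0.0,force); st("grip")
    arm.move_straight([x,y,zt_travel],vel=.12); return st("lift")
def place(x,y,yaw,zt,zt_travel=ZT):
    r=down(w(yaw))
    arm.movep([x,y,zt_travel],r); arm.move_straight([x,y,zt+.012],vel=.12)
    arm.move_straight([x,y,zt],vel=.03); st("down")
def release(x,y,open_,zt_travel=ZT):
    arm.set_gripper(open_); arm.dwell(.1); arm.move_straight([x,y,zt_travel],vel=.12); st("away")
E
python3 - <<'E'
from pp import *
b=res["brick"]; pick(b[0],b[1],b[2],.003,.075,50)
place(B[0],B[1],B[2],.0155)
E
```

```text
at t7.72 [0.4384 0.2882 0.0038] F [-0.  -0.6  0.2] g0.0751
grip t8.10 [0.4384 0.2882 0.0042] F [-1.5  0.4  4.6] g0.0475
lift t9.39 [0.437  0.2876 0.139 ] F [-0.2  0.8 -2. ] g0.0475
down t12.88 [ 0.6075 -0.1931  0.0163] F [-2.5  0.2  5.7] g0.0474
```

```bash
python3 - <<'E'
from pp import *
release(B[0],B[1],.07,.2)
arm.movep([B[0]-.1,B[1],.30],down(-np.pi/2)); arm.dwell(.2)
m=arm.camera_model("wrist"); im=arm.capture("wrist"); cv2.imwrite("pics/b1.png",im[:,:,::-1])
pickle.dump((m,im),open("b1.pkl","wb")); st("")
E
```

```text
away t15.02 [ 0.6069 -0.1928  0.1989] F [-0.4  0.7 -0.1] g0.0700
 t16.49 [ 0.5075 -0.193   0.2996] F [-0.4  0.3  0.4] g0.0698
```

View pics/b1.png

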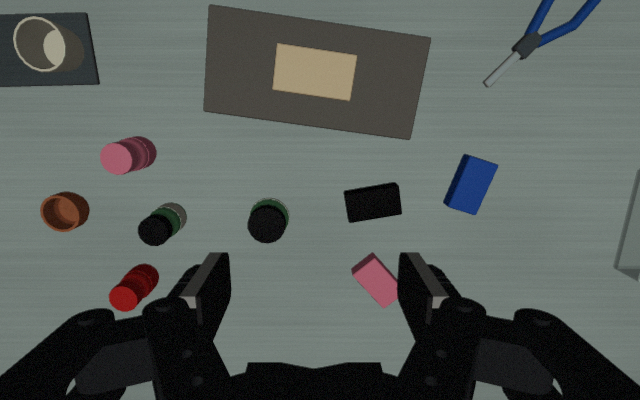

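The brick sits on the board at about (315,72). I'll measure it against the board and refit the charcoal from this view.

```bash
cat > chk.py <<'E'
from pp import *
def rel(p):
    c,s=np.cos(B[2]),np.sin(B[2]);d=p[:2]-B[:2]; return np.round([(c*d[0]+s*d[1])*1e3,(-s*d[0]+c*d[1])*1e3,w(p[2]-B[2])*1e3],1)
E
python3 - <<'E'
from chk import *
m,im=pickle.load(open("b1.pkl","rb"))
top=cv2.inRange(im,(100,80,60),(255,255,255)); mk=((im[:,:,0].astype(int)-im[:,:,2])>25).astype(np.uint8)
mk[:, :230]=0; mk[:,400:]=0; mk[120:]=0
print(mk.sum())
print("brick",*fit(m,mk,boxpts(.05,.09,.03,.012),(B[0],B[1],B[2])))
p,_=fit(m,mk,boxpts(.05,.09,.03,.012),(B[0],B[1],B[2])); print(rel(p))
bm=seg(im,(204,4,227,135)); q,f=fit(m,bm,boxpts(.12,.26,.012),B); print("board",q,f,rel(q))
cm=seg(im,(343,181,60,43)); q,f=fit(m,cm,boxpts(.04,.07,.022),res["charcoal"]); print("charcoal",q,f)
E
```

```text
3783
brick [ 0.60818234 -0.1928839  -0.13615447] 0.006073751486837864
[ 0.7  0.3 -1.5]
board [ 0.60725054 -0.192876   -0.13433212] 0.0005854059127159417 [-0.2  0.1  0.3]
charcoal [ 0.44944368 -0.26936928  3.31093961] 0.0033915031235665083
```

The brick is within 1 mm and 1.5 mrad of the board centre. Next the charcoal.

```bash
python3 - <<'E'
from pp import *
b=[.4494,-.2694,3.314]; pick(b[0],b[1],b[2],.003,.062,40)
place(.6078,-.1929,B[2],.0455)
release(.6078,-.1929,.06,.2)
arm.movep([B[0]-.1,B[1]+.05,.30],down(-np.pi/2)); arm.dwell(.2)
m=arm.camera_model("wrist"); im=arm.capture("wrist"); cv2.imwrite("pics/b2.png",im[:,:,::-1])
pickle.dump((m,im),open("b2.pkl","wb")); st("")
E
```

```text
at t19.72 [ 0.45   -0.2699  0.0038] F [0.5 0.3 0.1] g0.0623
grip t20.32 [ 0.4494 -0.2694  0.003 ] F [-0.4  0.1 -0.2] g0.0004
lift t21.62 [ 0.4489 -0.2689  0.139 ] F [ 0.3 -0.8 -0.6] g0.0001
down t23.74 [ 0.6077 -0.1928  0.0453] F [ 0.2 -0.3 -0.1] g-0.0001
away t25.88 [ 0.6072 -0.1926  0.1988] F [-0.3 -0.7 -0.7] g0.0598
 t27.43 [ 0.5074 -0.1431  0.2996] F [0.7 0.3 0.2] g0.0600
```

View pics/b2.png

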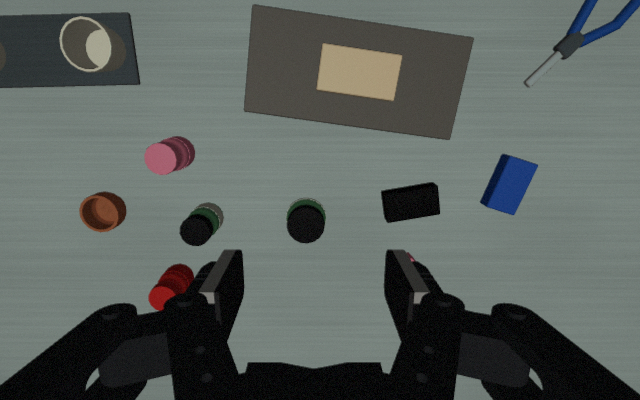

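The gripper closed to 0, so the charcoal grasp missed: the pads rode too high on the 22 mm block, which is still at (411,202). I'll refit it, go lower, and look while gripping.

```bash
python3 - <<'E'
from chk import *
m,im=pickle.load(open("b2.pkl","rb"))
cm=seg(im,(381,182,60,40)); q,f=fit(m,cm,boxpts(.04,.07,.022),res["charcoal"]); print("charcoal",q,f)
mk=((im[:,:,0].astype(int)-im[:,:,2])>25).astype(np.uint8)
mk[:, :280]=0; mk[:,430:]=0; mk[120:]=0
p,f=fit(m,mk,boxpts(.05,.09,.03,.012),(B[0],B[1],B[2])); print("brick",rel(p),f)
res["charcoal"]=q; pickle.dump(res,open("res.pkl","wb"))
x,y=q[:2]; r=down(w(q[2]))
arm.set_gripper(.056,20)
arm.movep([x,y,.1],r); arm.move_straight([x,y,.006],vel=.12); arm.move_straight([x,y,-.0005],vel=.02); arm.dwell(.2);st("at")
cv2.imwrite("pics/c0.png",arm.capture("wrist")[:,:,::-1])
arm.set_gripper(.03,40); st("grip")
cv2.imwrite("pics/c1.png",arm.capture("wrist")[:,:,::-1])
a=cv2.imread("pics/c0.png");b=cv2.imread("pics/c1.png");cv2.imwrite("pics/cc.png",np.hstack([a[100:400,120:520],b[100:400,120:520]]))
E
```

```text
charcoal [ 0.44919439 -0.26952903  3.31766064] 0.004324103705585003
brick [ 0.8  0.3 -1.2] 0.007361521944403648
at t31.00 [ 4.492e-01 -2.696e-01 -4.000e-04] F [-0.6  0.2  0.5] g0.0560
grip t31.40 [ 0.4494 -0.2697  0.    ] F [-1.6  2.   5.4] g0.0362
```

View pics/cc.png

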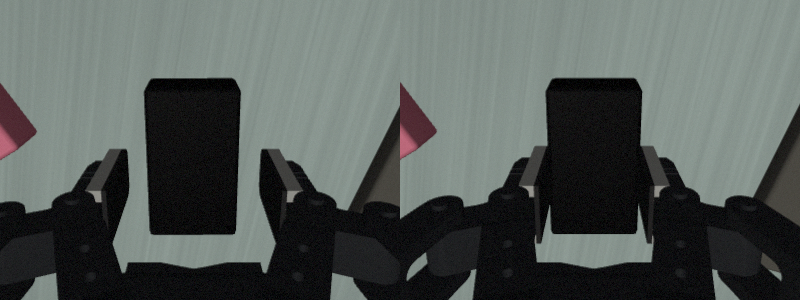

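Now gripped at 36 mm opening, with both pads against the block's sides. Lift and check.

```bash
python3 - <<'E'
from pp import *
x,y=res["charcoal"][:2]
arm.move_straight([x,y,.03],vel=.05); st("lift")
cv2.imwrite("pics/c2.png",arm.capture("wrist")[100:400,120:520,::-1])
arm.move_straight([x,y,.15],vel=.12); arm.dwell(.1); st("lift")
cv2.imwrite("pics/c3.png",arm.capture("wrist")[100:400,120:520,::-1])
cv2.imwrite("pics/c23.png",np.hstack([cv2.imread("pics/c2.png"),cv2.imread("pics/c3.png")]))
E
```

```text
lift t32.21 [ 0.4491 -0.2694  0.0299] F [-0.2 -0.  -1.1] g0.0360
lift t33.51 [ 0.4487 -0.2691  0.1489] F [0.  0.9 0.1] g0.0362
```

View pics/c23.png

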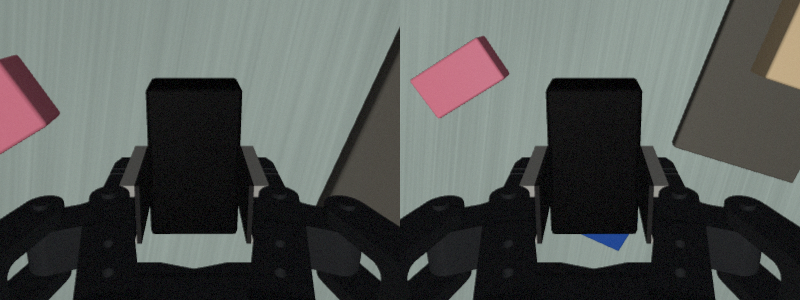

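```bash
python3 - <<'E'
from pp import *
x,y=.6080,-.1928
place(x,y,B[2],.0422); release(x,y,.058,.2)
arm.movep([B[0]-.13,B[1]+.05,.30],down(-np.pi/2)); arm.dwell(.2)
m=arm.camera_model("wrist"); im=arm.capture("wrist"); cv2.imwrite("pics/b3.png",im[:,:,::-1])
pickle.dump((m,im),open("b3.pkl","wb")); st("")
E
```

```text
down t35.72 [ 0.6079 -0.1927  0.0422] F [-1.   0.8  1.3] g0.0359
away t37.62 [ 0.6075 -0.1925  0.1988] F [-0.5  1.6 -0.2] g0.0579
 t39.14 [ 0.4775 -0.1431  0.2996] F [0.2 0.2 0.1] g0.0579
```

View pics/b3.png

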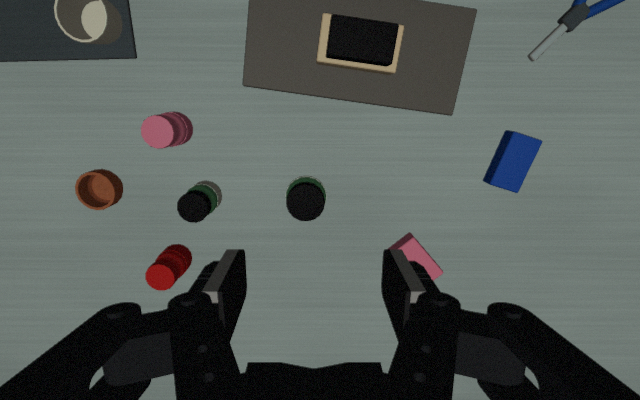

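The charcoal is on the brick at (361,40). I'll measure it, then do the dish.

```bash
python3 - <<'E'
from chk import *
m,im=pickle.load(open("b3.pkl","rb"))
s=im[5:75,315:410].astype(int).sum(2); mk=np.zeros((400,640),np.uint8); mk[5:75,315:410]=(s<75)
n,l,t,_=cv2.connectedComponentsWithStats(mk); mk=(l==1+np.argmax(t[1:,4])).astype(np.uint8); mk=cv2.morphologyEx(mk,cv2.MORPH_CLOSE,np.ones((3,3)))
p,f=fit(m,mk,boxpts(.04,.07,.022,.042),(B[0],B[1],B[2])); print("charcoal",rel(p),f,mk.sum())
d=seg(im,(76,168,48,42)); q,f=fit(m,d,cyl(.025,.03,0,.02,.01),res["dish"],True); print("dish",q,f,res["dish"])
d=seg(im,(178,181,44,41)); q,f=fit(m,d,cyl(.02,.065),res["tall_jar"],True); print("jar",q,f)
E
```

```text
charcoal [0.9 0.4 3. ] 0.025517422705888748 2846
dish [0.43908909 0.13174621 0.        ] 0.002526619704440236 [0.43906647 0.13196827 0.        ]
jar [ 0.42767079 -0.00140249  0.        ] 0.05059101805090904
```

```bash
python3 - <<'E'
from pp import *
d=[.4391,.1319]; pick(d[0],d[1],0,.003,.072,35)
cv2.imwrite("pics/d0.png",arm.capture("wrist")[:,:,::-1])
E
```

```text
at t41.94 [0.4399 0.1319 0.0037] F [-0.3  0.1 -0. ] g0.0722
grip t42.31 [0.4398 0.1319 0.0043] F [-2.7 -0.3  8.6] g0.0473
lift t43.60 [0.4384 0.1319 0.1391] F [-0.4  0.2 -0.7] g0.0467
```

View pics/d0.png

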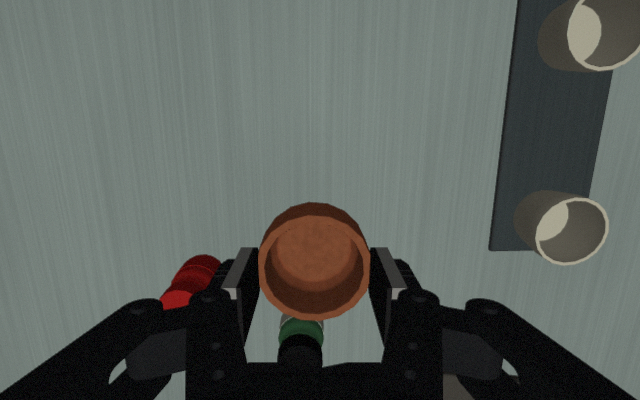

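The dish is held level between the pads at (315,260). Placing it.

```bash
python3 - <<'E'
from pp import *
x,y=loc(B,.0005,.0876)
place(x,y,B[2],.0155); release(x,y,.07,.2)
arm.movep([B[0]-.13,B[1]+.08,.30],down(-np.pi/2)); arm.dwell(.2)
m=arm.camera_model("wrist"); im=arm.capture("wrist"); cv2.imwrite("pics/b4.png",im[:,:,::-1])
pickle.dump((m,im),open("b4.pkl","wb")); st("")
E
```

```text
down t46.44 [ 0.6199 -0.1064  0.0164] F [-2.3  0.9  6.8] g0.0474
away t48.58 [ 0.6192 -0.1061  0.1989] F [-0.5  0.2  0.5] g0.0698
 t50.03 [ 0.4775 -0.113   0.2996] F [ 0.3 -0.2 -0.1] g0.0698
```

View pics/b4.png

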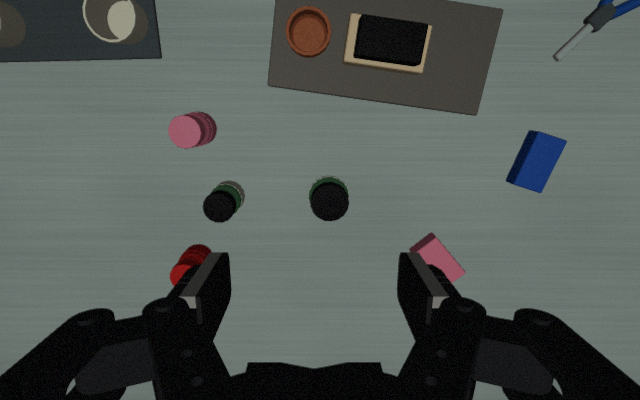

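The dish stands at (309,31), left of the brick, and nothing else was disturbed. Now the tall jar.

```bash
python3 - <<'E'
from chk import *
m,im=pickle.load(open("b4.pkl","rb"))
mk=np.zeros((400,640),np.uint8); a=im[:70,280:338].astype(int); mk[:70,280:338]=(a[:,:,0]-a[:,:,2]>22)
mk=cv2.morphologyEx(mk,cv2.MORPH_CLOSE,np.ones((5,5)))
p,f=fit(m,mk,cyl(.025,.03,.012,.02,.01),(.62,-.106,0),True); print("dish",rel(p),f)
d=seg(im,(203,180,42,43)); q,f=fit(m,d,cyl(.02,.065),res["tall_jar"],True); print("jar",q,f)
pick(.4278,-.0012,0,.016,.068,45,.17)
cv2.imwrite("pics/j0.png",arm.capture("wrist")[:,:,::-1])
E
```

```text
dish [  1.5  87.4 134.7] 0.0037553145084530115
jar [ 0.42822753 -0.00151502  0.        ] 0.05050814896821976
at t52.92 [ 0.4285 -0.0014  0.0167] F [0.3 0.2 0.5] g0.0682
grip t53.32 [ 0.4282 -0.0013  0.0166] F [-2.1 -0.2  6.5] g0.0356
lift t54.75 [ 0.4272 -0.0011  0.1691] F [ 0.5  0.5 -1.5] g0.0356
```

View pics/j0.png

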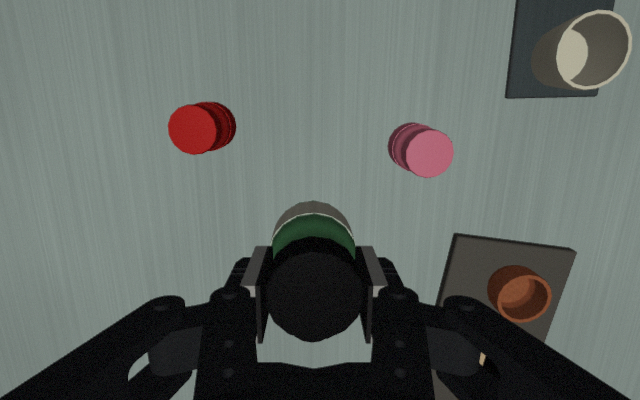

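The jar is held upright between the pads. Before placing, I'll check the caddy centre against the cup rims.

```bash
python3 - <<'E'
from chk import *
V=pickle.load(open("v.pkl","rb")); m,im,_=V[1]
# rim ellipses: bright pixels
g=cv2.resize(im[45:130,235:435,::-1],None,fx=4,fy=4,interpolation=cv2.INTER_CUBIC); cv2.imwrite("pics/cad.png",g)
# model check overlay
ov=g.copy()
for sy in(-.072,.072):
    x,y=loc(C,0,sy); c=cyl(.028,.046)[:48]+[x,y,0]
    cv2.polylines(ov,[np.round((proj(m,c)-[235,45]+.5)*4-.5).astype(int)],True,(0,0,255),1)
h=poly(m,boxpts(.08,.21,.006),C).reshape(-1,2); cv2.polylines(ov,[np.round((h-[235,45]+.5)*4-.5).astype(int)],True,(0,255,0),1)
cv2.imwrite("pics/cad.png",ov)
E
```

```text
(no output)
```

View pics/cad.png

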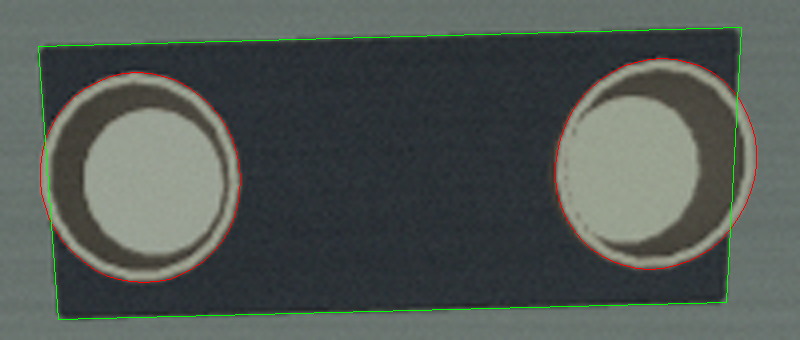

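The model outlines match the plate and both rims. Placing the jar at the caddy centre.

```bash
python3 - <<'E'
from pp import *
place(C[0],C[1],C[2],.0225,.17); release(C[0],C[1],.062,.22)
arm.movep([.50,.0,.36],down(-np.pi/2)); arm.dwell(.2)
m=arm.camera_model("wrist"); im=arm.capture("wrist"); cv2.imwrite("pics/f1.png",im[:,:,::-1])
pickle.dump((m,im),open("f1.pkl","wb")); st("")
E
```

```text
down t57.69 [0.6345 0.1763 0.0227] F [-1.9 -0.3  3.4] g0.0354
away t59.97 [0.6341 0.1763 0.219 ] F [-0.3 -0.   0.1] g0.0617
 t61.38 [5.001e-01 3.000e-04 3.594e-01] F [-0.1  0.8 -0.4] g0.0619
```

View pics/f1.png

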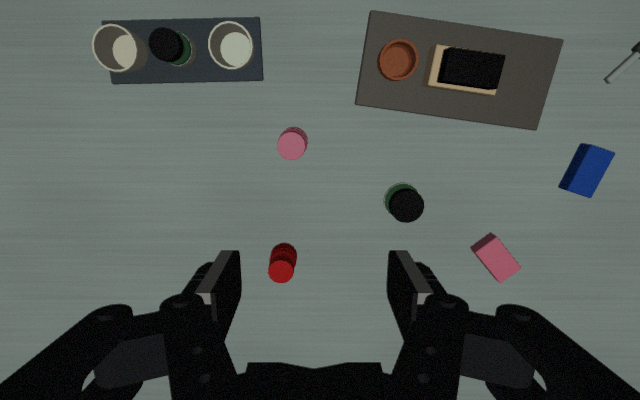

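The jar is upright on the caddy at (172,45), and the stack and dish look right. One overlay check of all target poses.

```bash
python3 - <<'E'
from chk import *
m,im=pickle.load(open("f1.pkl","rb")); S=3
def ov(x0,y0,x1,y1,items):
    o=cv2.resize(im[y0:y1,x0:x1,::-1],None,fx=S,fy=S,interpolation=cv2.INTER_CUBIC); o=cv2.convertScaleAbs(o,alpha=1.6,beta=20)
    for pts,p in items:
        h=poly(m,pts,p).reshape(-1,2); cv2.polylines(o,[np.round((h-[x0,y0]+.5)*S-.5).astype(int)],True,(0,255,0),1)
    return o
dx,dy=loc(B,0,.0875)
a=ov(90,5,270,95,[(cyl(.02,.065,.006),(C[0],C[1],0)),(boxpts(.08,.21,.006),C)])
b=ov(350,5,570,135,[(boxpts(.12,.26,.012),B),(boxpts(.05,.09,.03,.012),B),(boxpts(.04,.07,.022,.042),B),(cyl(.025,.03,.012,.02,.01),(dx,dy,0))])
a=cv2.copyMakeBorder(a,0,0,0,b.shape[1]-a.shape[1],0)
o=np.vstack([a,b]); o=cv2.resize(o,None,fx=.9,fy=.9); cv2.imwrite("pics/fo.png",o)
E
```

```text
(no output)
```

View pics/fo.png

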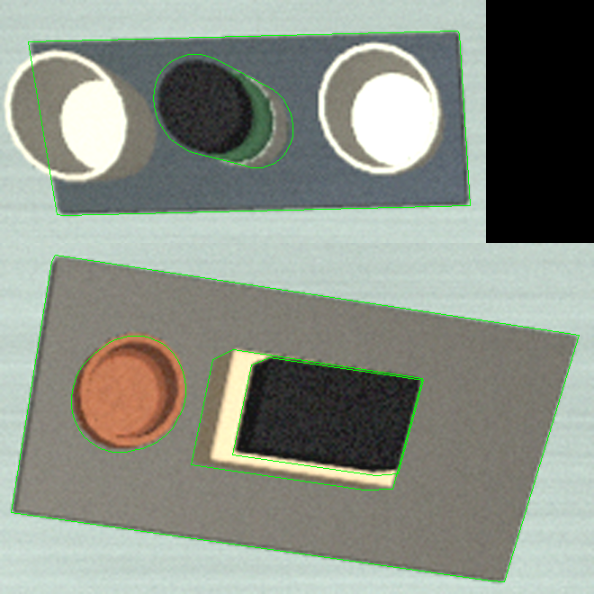

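All four objects match their target outlines to about 1–2 mm. Handing in.

```bash
python3 -c "
from plant import arm
arm.close_job(); print(arm.sense()['t'])"
```

```text
the job is handed in; nothing more can be done
the job is handed in; nothing more can be done
```

The soldering station is set up as asked and the job is handed in. I placed things in the order given: brick, charcoal, dish, tall jar. The clock read 61.4 s at my last check.

**One failed step:** the first charcoal grasp closed on nothing because the pads sat too high on the block. The empty gripper then went through the motions of placing it over the brick, but neither block moved. The second grasp, about 4 mm lower, held.

**Last measurements:**

| Object | Result |
|---|---|
| Brick | 0.8 mm and about 1 mrad off the board centre (before the charcoal went on) |
| Charcoal | about 1 mm off the board centre, within 0.3 mm of the brick's centre, turned about 3 mrad |
| Dish | 87.4 mm left of the board centre (wanted 87.5), 1.5 mm off the board's long axis and about 0.7 mm off the brick's middle |
| Tall jar | upright midway between the cups; checked only by eye against its expected outline |

In the final picture everything matched its expected outline to about 1–2 mm. The short jar and the part of the pliers in view looked undisturbed. The wash bottle was out of that view and I did not check it again, but the arm never worked near it.

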